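# Close the back of a small loudspeaker

### The job

Put the amplifier back panel onto the open back of the loudspeaker lying on the bench: turn the panel so that its three holes match the three pins (one corner of the speaker has no pin and one corner of the panel has no hole), lower it gently over the pins, without dropping it, until it lies flush all round, and then push the small swing latch round to its stop so that its bar lies over the panel's end. Leave the spray can, the solder reel and the screwdriver where they are.

Things in the scene. Friction and masses are not known exactly. Their poses are not given: they have to be found in the camera images.
- panel: Loose aluminium back panel, 130 (x) x 90 (y) x 5 mm, 0.4 kg, a dark finned heat sink 50 (x) x 36 (y) x 26 mm on its middle (top 31 mm above the underside; grip it across y). Starts flat on the bench, heat sink up. Through holes 10.5 mm wide at (x,y) = (45,25), (45,-25), (-45,25) mm; no hole at (-45,-25). Origin: centre of underside, z up.
- speaker: Fixed wooden loudspeaker lying on its black front: 210 (x) x 130 (y) x 90 mm high, opening 64 x 76 mm in its upward back. On the back stand steel pins 8 mm thick, 12 mm high, the top 5 mm tapered to 4 mm: at (x,y) = (45,-25) and (-45,25) mm, and the key pin in one of the other two corners. Origin: centre of underside, z up. The latch is at its +x end.
- seat (a point): Centre of the speaker's upward-facing back surface (90 mm above the bench), where the centre of the panel's underside must come; axes as the speaker's.
- key_pin: Third steel pin, same as the two others, fixed in the speaker's corner (45,25) or (-45,-25) mm of the speaker's frame; which one differs from start to start. Origin: centre of its foot on the back surface. It does not move during the work.
- empty_socket: Flat dark disc 11 mm wide, flush with the back surface, in the one of those two corners that has no pin. Origin at its centre on the back surface.
- latch (a joint): Swing latch, vertical pivot, angle grows counter-clockwise from above. At 0 its bar points along the speaker's +y, beside the panel's place; at 1.57 along -x, over the panel's end; stop at 1.6. Starts at -0.6 to 0.2, stays where left. Steel bar 10 mm wide, 5 mm thick, reaching 41 mm from the pivot, underside 97.5 mm above the bench (2.5 mm above the seated panel).
- latch_pivot (a point): Top of the latch's pivot, at (92,0) mm of the speaker's frame, 102.5 mm above the bench; axes as the speaker's.
- latch_tab (a point): Top of the upright round steel tab, 8 mm thick and 23 mm high, standing on the latch bar 36 mm from the pivot; its top is 125.5 mm above the bench. Push it sideways to swing the latch.
- spray_can: Bystander: upright can, 52 mm wide, 110 mm high, loose. Origin: centre of its underside.
- solder_reel: Bystander: grey reel, 60 mm wide, 40 mm high, loose. Origin: centre of its underside.
- screwdriver: Bystander: screwdriver lying on the bench, loose. Origin: at its underside near the middle, length along x.
Mind the look-alikes: they are no part of the job. Leave any yellow look-alike of the panel alone.

How it is judged (in metres and radians):
On the way, in this order (a step that is already met when the one before it is completed fails the run):
1. the panel lies flush on the speaker's back over all three pins, the latch still open (z of panel in the frame of seat between -0.003 and 0.0025 m and horizontal distance between panel and seat below 0.004 m and angle between the x axis of panel and the x axis of seat, either way round below 0.07 rad and angle between panel's own z axis and vertical below 0.035 rad and value of joint latch below 0.7 rad), for 0.2 s.
2. the latch is swung over the panel's end (value of joint latch above 1.35 rad), for 0.1 s.
At the end, for the whole second after the job is handed in: The panel lies at rest flush on the speaker's back over the pins (underside within 2.5 mm of the surface, centre within 4 mm of the seat, turned within 0.07 rad and tilted less than 0.035 rad), and the latch stands at rest at more than 1.35 rad, its bar over the panel's end (z of panel in the frame of seat between -0.003 and 0.0025 m and horizontal distance between panel and seat below 0.004 m and angle between the x axis of panel and the x axis of seat, either way round below 0.07 rad and angle between panel's own z axis and vertical below 0.035 rad and value of joint latch above 1.35 rad and linear speed of panel below 0.02 m/s and velocity of joint latch below 0.05 rad/s); the robot touches nothing.
It fails at once if the panel is dropped or slammed onto the pins (faster than 0.4 m/s within 30 mm above the seat) (z of panel in the frame of seat between -0.005 and 0.03 m and horizontal distance between panel and seat below 0.03 m and linear speed of panel above 0.4 m/s).
It fails at once if the spray can is moved by more than 30 mm (distance of spray_can from where it was at the start of the episode above 0.03 m).
It fails at once if the solder reel is moved by more than 30 mm (distance of solder_reel from where it was at the start of the episode above 0.03 m).
It fails at once if the screwdriver is moved by more than 30 mm (distance of screwdriver from where it was at the start of the episode above 0.03 m).
It also fails if it takes over 72 s, if anything falls off the work surface, if the arm or the gripper's body presses on something with over 40 N, if the wrist force passes 120 N, or if a joint passes its speed limit or range.

### The arm

A 6-joint arm with a two-finger parallel gripper is mounted at the origin on the work surface. World frame = base frame: x ahead of the robot, y to its left, z up, the work surface at z = 0. Lengths are in mm, angles in degrees, forces in N, time in s.
With the tool pointing down it reaches from about 325 to 850 mm from the base axis. Payload 15.5 kg.
Tool frame: the origin (TCP) lies on the front face of the gripper's body, between the roots of the fingers; the fingertips stand 78 mm ahead of it and the grasp point (between the pads) lies 60 mm ahead of it; z points along the fingers, y is the line along which they close (so a half turn about z gives the same grasp; the last joint's range is limited). The gripper opens to 91 mm and grips with 3 to 60 N. Pads are 32 mm wide; open, the fingers measure 118 mm over their backs; the gripper's body (76 mm by 178 mm) begins 60 mm behind the grasp point.
Start: joints at [61.622, 28.281, 77.091, -0, 74.628, -5.472], TCP at [243.267, 575.715, 292.215] pointing down, gripper open.
Joint ranges: [-166.48, 166.48], [-47.26, 123.95], [12.59, 153.08], [-70.14, 250.14], [6.76, 159.57], [-176.63, 176.63]. Speed limits (degrees/s): [108.29, 108.29, 147.25, 172.46, 172.46, 172.46].

### API

Orientations are given as a 3x3 rotation matrix whose columns are the frame's x, y, z axes.
In Python, from rig import robot gives the robot as it stands.
- The arm moves only by the tool move_arm, never from a script. Its arguments are lists of equal length, an entry for each row: "dp": the shift along the tool's x, y, z in m, a list of three; "dr": the turn, a rotation vector about the tool's x, y, z in degrees, a list of three; "fingers": the finger opening in m, from 0 to 0.0912. A call has 1 to 10 rows; each row shifts and turns the commanded pose from where the row before left it, along the tool's axes as they then stand; what a row does not reach is not made up. A row lasts 1/8 s, in which the tool goes at most 62.5 mm and 10.7 degrees, less where a joint would pass 70% of its speed; a pose out of reach is approached as far as the arm can. A call with a gripper value outside its range is refused whole. The fingers move at their own pace and stop on an object; "grip_force" is the grip in N (left out, the last holds). Time passes only in rows, so rows that do not move let the fingers close. It gives the time, the measured TCP pose, the force, the opening and the grip force at its end, in the units of the state.
- robot.sense(): the state, without advancing time (a new reading comes with each control period).
- robot.grab_frame(name): name is "side" or "top"; returns a dict with "pixels" (384x512x3 uint8, blue, green, red), "vertical_fov" (degrees; the focal length in pixels is half the picture's height over the tangent of half this angle, whatever the lens; pixels are square), "cx", "cy" (the principal point, pixels), "cam_to_world" (4x4, takes a point from camera to world coordinates). Camera axes: x right, y up, looking along -z (the intrinsics and any distortion apply to the point x, -y, -z); pixel columns grow to the right and rows downward; lengths in mm; the calibration is good to about 2 mm. A picture is of the moment at which its call begins. There is no depth.
- robot.hand_in(): hands the job in; it is judged then, once.
Trained networks look in a picture, given as the dict that the camera call returned (one of the last four; its "shot" number tells which), for a name from the list of things; names that differ only in an ending like _2 or _b are one class to them, and where a whole thing is asked for, a point or a joint stands for the part that bears it (a point fixed in the world has none). Each returns a list of dicts, best first, with "conf" (0 to 1); they miss things now and then, are a little off and sometimes report something else, mostly with a low value. They report only what shows in the picture. A call takes as long as a camera call. They do not tell look-alikes from the thing itself.
- robot.look_for(query, picture): "location" ([row, column] in pixels, amid what is visible of it).
- robot.trace(query, picture): "mask" (384x512 bool, what is visible of it) and "location" ([row, column] in pixels, amid what is visible of it).
- robot.pinpoint(query, picture): "location" ([row, column] in pixels: a listed point, or the origin of a listed thing).
The state is a dict: "clock": time; "qpos": joint angles; "joint_vel": joint speeds; "tau": joint torques, N m; "tcp_pos": TCP position; "orientation": TCP orientation; "force": force on the tool from outside, world axes, zero at the start; "ft_torque": the same for the moment, N m; "opening": finger opening in mm; "grasp_force": force on a finger pad.
Only numpy, scipy, OpenCV 4.12 (cv2) and the standard library are available. Lean on these libraries where they do the work, as an engineer would, in place of code of your own. Each camera call takes 0.05 s, during which the arm holds its last target. There are 200 camera calls.

## Working session

There is one attempt and no reset: what is moved stays moved. The work goes in short steps, Python scripts to look and compute and a tool call to move; the robot and the scene stay as the last step left them, time stands still between calls to the robot, and variables do not carry over. Pictures are saved under pics/ and viewed, at most 10 in all, crops included, and the job is handed in when it is done.

Besides the shell and the picture viewer there is one more tool, called after "Emit:" by a JSON object that holds its "fn" and its "kwargs". move_arm: Moves the arm, as the interface text tells. Its arguments: {"type":"object","properties":{"dp":{"type":"array","items":{"type":"array","items":{"type":"number"}}},"dr":{"type":"array","items":{"type":"array","items":{"type":"number"}}},"fingers":{"type":"array","items":{"type":"number"}},"grip_force":{"type":"number"}},"required":["dp","dr","fingers"]}

```bash
mkdir -p pics
cat > h.py <<'E'
import numpy as np, cv2
from rig import robot
def ray(f,loc):
    fl=192/np.tan(np.radians(f["vertical_fov"])/2)
    M=np.array(f["cam_to_world"]); r,c=loc
    d=np.array([(c-f["cx"])/fl,-(r-f["cy"])/fl,-1.]);
    return M[:3,3],M[:3,:3]@d
def at_z(f,loc,z):
    o,d=ray(f,loc); return o+d*(z-o[2])/d[2]
def tri(a,la,b,lb):
    o1,d1=ray(a,la);o2,d2=ray(b,lb)
    s=np.linalg.lstsq(np.c_[d1,-d2],o2-o1,rcond=None)[0]
    p,q=o1+d1*s[0],o2+d2*s[1]
    return (p+q)/2,np.linalg.norm(p-q)
E
python3 - <<'E'
from h import *
T=robot.grab_frame("top");S=robot.grab_frame("side")
for n,f in(("top",T),("side",S)):
    print(n,{k:v for k,v in f.items() if k!="pixels"})
    cv2.imwrite(f"pics/{n}0.png",f["pixels"])
    for q in["panel","speaker","seat","key_pin","empty_socket","latch_pivot","latch_tab","spray_can","solder_reel","screwdriver"]:
        print(q,[(np.round(d["location"],1).tolist(),round(d["conf"],2)) for d in robot.pinpoint(q,f)][:4])
E
```

```text
top {'vertical_fov': 48.36389394169621, 'cx': 257.9849445646823, 'cy': 183.78826551864918, 'cam_to_world': array([[ 1.77345254e-02,  9.87611869e-01, -1.55911137e-01,
         3.62604170e+02],
       [-9.99578942e-01,  2.10947013e-02,  1.99236522e-02,
         4.90666438e+00],
       [ 2.29657343e-02,  1.55492152e-01,  9.87570132e-01,
         1.45558933e+03],
       [ 0.00000000e+00,  0.00000000e+00,  0.00000000e+00,
         1.00000000e+00]]), 'shot': 1}
panel [([193.2, 198.0], 0.96), ([234.2, 236.2], 0.71), ([153.5, 127.6], 0.63)]
speaker [([196.2, 300.5], 0.91)]
seat [([191.1, 308.2], 0.65)]
key_pin []
empty_socket [([205.7, 282.9], 0.65)]
latch_pivot [([198.1, 279.7], 0.81)]
latch_tab [([208.1, 285.2], 0.57)]
spray_can [([198.1, 280.1], 0.66), ([135.2, 246.9], 0.64)]
solder_reel [([202.5, 127.7], 0.54), ([205.1, 280.8], 0.3)]
screwdriver [([191.2, 374.3], 0.5)]
side {'vertical_fov': 50.00445538975945, 'cx': 257.10226655971104, 'cy': 191.8306479410298, 'cam_to_world': array([[ 9.89973654e-01,  9.59148618e-02, -1.03694278e-01,
         4.70245688e+02],
       [-1.40968007e-01,  7.17411032e-01, -6.82238544e-01,
        -7.57167619e+02],
       [ 8.95460316e-03,  6.90015761e-01,  7.23738948e-01,
         8.98714218e+02],
       [ 0.00000000e+00,  0.00000000e+00,  0.00000000e+00,
         1.00000000e+00]]), 'shot': 2}
panel [([123.7, 264.7], 0.92), ([212.1, 197.1], 0.86), ([170.6, 235.9], 0.79)]
speaker [([272.9, 257.8], 0.88)]
seat [([250.0, 259.0], 0.91)]
key_pin []
empty_socket []
latch_pivot [([218.5, 245.2], 0.59)]
latch_tab [([216.4, 230.9], 0.58)]
spray_can [([209.6, 310.5], 0.63)]
solder_reel [([126.0, 220.0], 0.5)]
screwdriver [([367.2, 277.7], 0.78)]
```

Run:
```python
import cv2
a=cv2.imread("pics/top0.png");b=cv2.imread("pics/side0.png")
cv2.imwrite("pics/top0c.png",cv2.resize(a[90:290,90:400],(775,500),interpolation=cv2.INTER_CUBIC))
```

```text
(no output)
```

View pics/top0c.png

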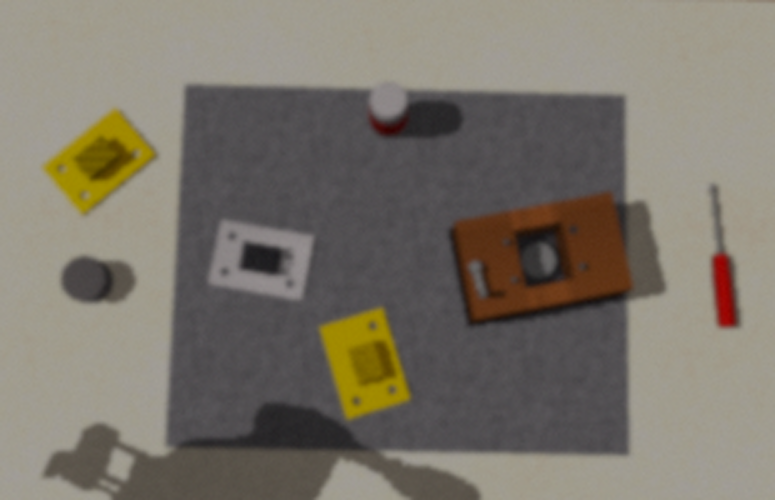

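View pics/side0.png

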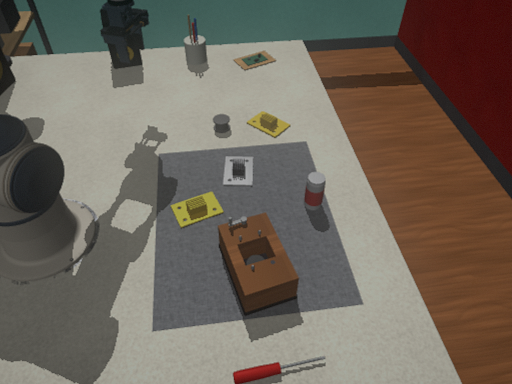

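The choices for the panel, in top-view (row, column) pixels:
- silver plate at (193,198)
- yellow plates at (153,128) and (234,236), which are look-alikes

I choose the silver one. I'll check it in a close crop along with the speaker, and measure both.

Run:
```python
from h import *
T=robot.grab_frame("top");S=robot.grab_frame("side")
np.save("T.npy",T,allow_pickle=True);np.save("S.npy",S,allow_pickle=True)
rs=lambda im:cv2.resize(im,(390,290),interpolation=cv2.INTER_CUBIC)
t,s=T["pixels"],S["pixels"]
A=np.hstack([rs(t[168:220,168:238]),rs(t[163:223,266:346])])
B=np.hstack([rs(s[150:192,212:268]),rs(s[210:270,215:295])])
cv2.imwrite("pics/crop1.png",np.clip(np.vstack([A,B])*1.3,0,255).astype(np.uint8))
for q in["panel","speaker"]:
  for n,f in(("T",T),("S",S)):
    for d in robot.trace(q,f)[:3]:
        m=d["mask"].astype(np.uint8);c=max(cv2.findContours(m,0,2)[0],key=cv2.contourArea)
        print(q,n,round(d["conf"],2),m.sum(),cv2.minAreaRect(c))
# white panel threshold
for n,f,(r0,r1,c0,c1) in(("T",T,(168,220,165,238)),("S",S,(150,192,212,268))):
    g=f["pixels"][r0:r1,c0:c1].astype(int).min(2)
    m=(g>105).astype(np.uint8);c=max(cv2.findContours(m,0,2)[0],key=cv2.contourArea)
    print(n,g.max(),np.median(g),(cv2.minAreaRect(c)[0][1]+r0,cv2.minAreaRect(c)[0][0]+c0),cv2.minAreaRect(c)[1:],cv2.boxPoints(cv2.minAreaRect(c))+[c0,r0])
print(tri(T,(193.2,198),S,(170.6,235.9)),tri(T,(191.1,308.2),S,(250,259)),tri(T,(198.1,279.7),S,(218.5,245.2)),tri(T,(208.1,285.2),S,(216.4,230.9)))
```

```text
panel T 0.92 987 ((128.73500061035156, 153.79095458984375), (25.73189926147461, 38.80729675292969), 51.07246017456055)
panel T 0.59 980 ((194.4213409423828, 193.17413330078125), (38.52593231201172, 26.98314094543457), 12.994616508483887)
panel T 0.55 992 ((235.0567626953125, 234.55943298339844), (38.59877014160156, 26.54125213623047), 72.89727020263672)
panel S 0.98 798 ((238.39276123046875, 169.64463806152344), (28.41450309753418, 28.31463050842285), 2.862405300140381)
panel S 0.9 632 ((268.8838806152344, 123.21112060546875), (38.72874450683594, 19.758668899536133), 28.810794830322266)
panel S 0.82 1047 ((196.68118286132812, 207.90736389160156), (25.0220890045166, 45.63089370727539), 68.62937927246094)
speaker T 0.61 2787 ((305.1418762207031, 192.78941345214844), (42.156219482421875, 67.57923126220703), 78.95906829833984)
speaker S 0.81 5510 ((258.0480041503906, 259.4162902832031), (98.72315979003906, 64.17528533935547), 70.42687225341797)
T 143 79.0 (193.4233627319336, 193.87082862854004) ((38.427833557128906, 26.755334854125977), 10.124671936035156) [[172.60445023 203.21508026]
 [177.30778885 176.87639141]
 [215.13720703 183.6316452 ]
 [210.43386841 209.9703331 ]]
S 171 98.0 (170.0, 237.5) ((28.0, 31.0), 90.0) [[222. 156.]
 [253. 156.]
 [253. 184.]
 [222. 184.]]
(array([549.0614854 , 178.52111101,  12.66866398]), np.float64(9.248248109124344)) (array([ 560.73125547, -185.55049349,   89.18692926]), np.float64(5.717015512316465)) (array([536.85873058, -92.58381946,  99.46100745]), np.float64(9.94378742958873)) (array([ 501.10660134, -107.67991633,  131.24263867]), np.float64(8.40604116595881))
```

View pics/crop1.png

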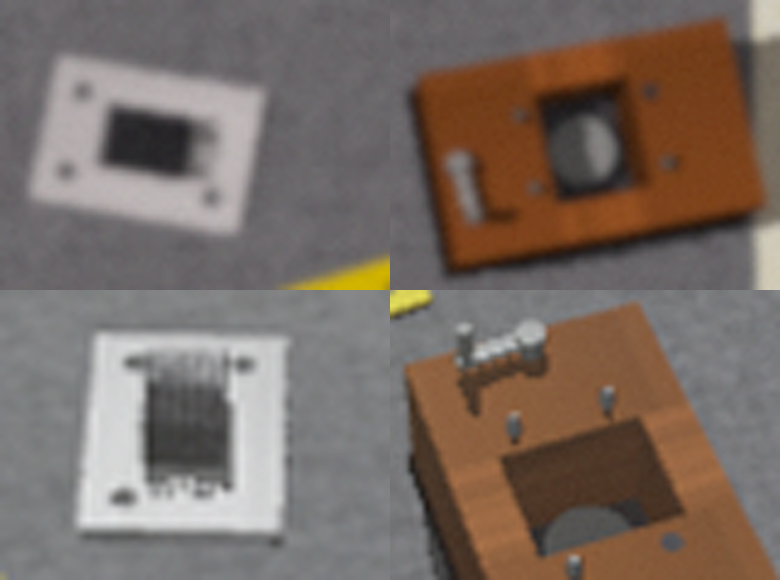

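The crop shows the silver panel with holes at left-up, left-down and right-down. The corner without a hole is right-up. On the speaker, pins stand at the two latch-side corners and the lower-left corner of the side view. The flat socket is at the side view's lower right, which is speaker (-45,-25), so the key pin is at (45,25) and panel x should lie along speaker x.

Next I'll fit the poses precisely.

```bash
cat >> h.py <<'E'
from scipy.optimize import least_squares
def cen(f,r,c,sign,w=4,ch=0,th=.4):
    p=f["pixels"].astype(float)[...,ch] if ch is not None else f["pixels"].astype(float).mean(2)
    p=sign*p
    for _ in range(4):
        R,C=np.mgrid[int(round(r))-w:int(round(r))+w+1,int(round(c))-w:int(round(c))+w+1]
        q=p[R,C]; q=np.clip((q-np.median(q))/(q.max()-np.median(q)+1e-9)-th,0,None)*(np.hypot(R-r,C-c)<w)
        r,c=(q*R).sum()/q.sum(),(q*C).sum()/q.sum()
    return r,c
def fit(model,pts):
    model=np.array(model,float);pts=np.array(pts)[:,:2]
    def g(v):
        c,s=np.cos(v[2]),np.sin(v[2]);return (model@np.array([[c,s],[-s,c]])+v[:2]-pts).ravel()
    best=min((least_squares(g,[*pts.mean(0),a]) for a in(0,2,4)),key=lambda o:o.cost)
    return best.x[:2].round(2),round(np.degrees((best.x[2]+np.pi)%(2*np.pi)-np.pi),2),best.fun.reshape(-1,2).round(1).tolist()
E
python3 - <<'E'
from h import *
T=np.load("T.npy",allow_pickle=True).item();S=np.load("S.npy",allow_pickle=True).item()
def loc(x,y,x0,y0,c0,r0,w,h): return ((y-y0+.5)*h/290-.5+r0,(x-x0+.5)*w/390-.5+c0)
PT=[loc(x,y,0,0,168,168,70,52) for x,y in((66,171),(83,91),(211,196))]
PS=[loc(x,y,0,290,212,150,56,42) for x,y in((135,362),(244,364),(122,497))]
ST=[loc(x,y,390,0,266,163,80,60) for x,y in((533,187),(518,115),(670,162),(650,92))]
SS=[loc(x,y,390,290,215,210,80,60) for x,y in((513,425),(607,400),(573,565),(671,541))]
hm=[(45,25),(45,-25),(-45,25)];pm=hm+[(-45,-25)]
for n,f,L in(("T",T,PT),("S",S,PS)):
    L2=[cen(f,*l,-1,3) for l in L]
    print("panel hand",n,fit(hm,[at_z(f,l,4) for l in L])); print("  cen",fit(hm,[at_z(f,l,4) for l in L2]))
z=[96,96,96,90]
for n,f,L in(("T",T,ST),("S",S,SS)):
    L2=[cen(f,*l,1,4) for l in L]
    print("spk hand",n,fit(pm,[at_z(f,l,h) for l,h in zip(L,z)])); print("  cen",fit(pm,[at_z(f,l,h) for l,h in zip(L2,z)]))
# panel outline corners, top view
def corners(f,m,r0,c0):
    c=max(cv2.findContours(m,0,cv2.CHAIN_APPROX_NONE)[0],key=cv2.contourArea)
    return c[:,0,:]+[c0,r0]
g=T["pixels"][168:220,165:238].astype(np.float32).min(2)
b=8;G=cv2.resize(g,None,fx=b,fy=b,interpolation=cv2.INTER_CUBIC)
c=max(cv2.findContours((G>108).astype(np.uint8),0,cv2.CHAIN_APPROX_NONE)[0],key=cv2.contourArea)[:,0,:]
P=np.array([at_z(T,((y+.5)/b-.5+168,(x+.5)/b-.5+165),5)[:2] for x,y in c],np.float32)
print("outline T",cv2.minAreaRect(P))
# speaker top outline: orange
print([round(v,2) for v in ST[0]],[round(v,2) for v in SS[0]])
print("tri pins",[(tri(T,cen(T,*ST[i],1,4),S,cen(S,*SS[j],1,4))) for i,j in((0,0),(1,1),(2,2),(3,3))])
print("tri holes",[(tri(T,PT[i],S,PS[i])) for i in range(3)])
print(robot.sense()["orientation"])
E
```

```text
panel hand T (array([554.16, 193.75]), np.float64(81.12), [[0.2, -0.1], [-0.0, 0.3], [-0.2, -0.1]])
  cen (array([553.9 , 193.97]), np.float64(80.85), [[-0.1, -0.1], [-0.0, -0.2], [0.1, 0.3]])
panel hand S (array([552.21, 190.01]), np.float64(80.62), [[0.3, -0.0], [-0.4, -0.1], [0.1, 0.1]])
  cen (array([552.68, 186.19]), np.float64(81.2), [[-4.2, 7.1], [3.3, -3.2], [0.9, -3.9]])
spk hand T (array([ 556.28, -181.69]), np.float64(101.98), [[-0.5, -0.9], [0.3, -0.6], [-0.4, 1.6], [0.6, -0.1]])
  cen (array([ 556.51, -181.16]), np.float64(102.07), [[0.0, -0.0], [0.3, 0.2], [0.1, -0.6], [-0.4, 0.4]])
spk hand S (array([ 555.66, -185.19]), np.float64(102.22), [[-0.2, 0.6], [-0.2, 1.8], [0.2, -0.9], [0.2, -1.5]])
  cen (array([ 556.53, -181.69]), np.float64(101.29), [[0.7, -0.3], [0.0, -1.3], [-0.8, -0.4], [0.1, 2.0]])
outline T ((553.7257690429688, 193.3438720703125), (130.0710906982422, 91.7654800415039), 80.81494140625)
[201.29, 294.94] [237.53, 239.83]
tri pins [(array([ 522.564625  , -142.35185014,   96.32424023]), np.float64(0.07847878293886344)), (array([ 571.62427161, -132.03259401,   96.71693028]), np.float64(0.9327270546158027)), (array([ 541.56056367, -229.93616522,   95.3596155 ]), np.float64(0.13613165947770625)), (array([ 590.73644226, -220.81730176,   86.96169655]), np.float64(0.9710073511412849))]
tri holes [(array([5.35741037e+02, 2.42739311e+02, 3.35109878e-01]), np.float64(1.8091463908134875)), (array([5.85757019e+02, 2.34631966e+02, 3.32151119e-01]), np.float64(1.2791412120249828)), (array([5.21675610e+02, 1.53545415e+02, 3.20899648e-01]), np.float64(2.7930124470702027))]
[[-9.21135518e-01  3.89242030e-01  1.59655310e-05]
 [ 3.89242030e-01  9.21135516e-01  5.63559855e-05]
 [ 7.22970054e-06  5.81259556e-05 -9.99999998e-01]]
```

Emit:
{"fn": "move_arm", "kwargs": {"dp": [[-0.0435,-0.0231,0.01],[-0.0435,-0.0231,0.01],[-0.0435,-0.0231,0.01],[-0.0435,-0.0231,0.01],[-0.0435,-0.0231,0.01],[-0.0435,-0.0231,0.01],[-0.0435,-0.0231,0.01],[-0.0435,-0.0231,0.01],[-0.0435,-0.0231,0.01],[-0.0435,-0.0231,0.01]], "dr": [[0,0,0],[0,0,0],[0,0,0],[0,0,0],[0,0,0],[0,0,0],[0,0,0],[0,0,0],[0,0,0],[0,0,0]], "fingers": [0.065,0.065,0.065,0.065,0.065,0.065,0.065,0.065,0.065,0.065], "grip_force": 25}}

```text
clock: 2.65
tcp_pos: [555.1, 192.2, 192.0]
orientation: [[-0.921, 0.389, 0.0], [0.389, 0.921, 0.0], [-0.0, 0.0, -1.0]]
force: [0.6, 0.1, -0.1]
opening: 65.1
grasp_force: 0.0
```

Emit:
{"fn": "move_arm", "kwargs": {"dp": [[0,0,0],[0,0,0],[0,0,0],[0,0,0],[0,0,0],[0,0,0],[0,0,0],[0,0,0],[0,0,0],[0,0,0]], "dr": [[0,0,9.5],[0,0,9.5],[0,0,9.5],[0,0,9.5],[0,0,9.5],[0,0,9.5],[0,0,9.5],[0,0,9.7],[0,0,0],[0,0,0]], "fingers": [0.065,0.065,0.065,0.065,0.065,0.065,0.065,0.065,0.065,0.065]}}

```text
clock: 3.9
tcp_pos: [554.1, 193.6, 192.2]
orientation: [[0.154, 0.988, 0.0], [0.988, -0.154, -0.0], [-0.0, 0.0, -1.0]]
force: [-0.3, -0.1, 0.1]
opening: 65.2
grasp_force: 0.0
```

Emit:
{"fn": "move_arm", "kwargs": {"dp": [[0,0,0.025],[0,0,0.03],[0,0,0.025],[0,0,0.016],[0,0,0.008],[0,0,0.003],[0,0,0],[0,0,0],[0,0,0],[0,0,0]], "dr": [[0,0,0.2],[0,0,0],[0,0,0],[0,0,0],[0,0,0],[0,0,0],[0,0,0],[0,0,0],[0,0,0],[0,0,0]], "fingers": [0.065,0.065,0.065,0.065,0.065,0.065,0.065,0.045,0.03,0.03]}}

```text
clock: 5.15
tcp_pos: [554.1, 193.6, 85.4]
orientation: [[0.162, 0.987, 0.0], [0.987, -0.162, 0.0], [0.0, 0.0, -1.0]]
force: [-1.4, 0.0, 0.3]
opening: 37.8
grasp_force: 0.0
```

Emit:
{"fn": "move_arm", "kwargs": {"dp": [[0,0,0],[0,0,0],[0,0,0],[0,0,0]], "dr": [[0,0,0],[0,0,0],[0,0,0],[0,0,0]], "fingers": [0.03,0.03,0.03,0.03]}}

```text
clock: 5.65
tcp_pos: [554.1, 193.6, 85.4]
orientation: [[0.162, 0.987, 0.0], [0.987, -0.162, 0.0], [0.0, 0.0, -1.0]]
force: [-0.6, 0.2, 5.8]
opening: 35.6
grasp_force: 25.0
```

```bash
python3 -c "
from h import *
s=robot.sense();print(s['tcp_pos'],s['orientation'],s['opening'],s['grasp_force'],s['qpos'])"
```

```text
[554.09114867 193.63918042  85.39761736] [[ 1.61673709e-01  9.86844254e-01  1.71981222e-04]
 [ 9.86844268e-01 -1.61673714e-01  1.42624038e-05]
 [ 4.18796143e-05  1.67412828e-04 -9.99999985e-01]] 35.61252597828813 24.989525377750397 [ 1.34358375e+01  4.04769241e+01  9.32212406e+01 -2.06783964e-03
  4.62920613e+01  2.27413241e+01]
```

Emit:
{"fn": "move_arm", "kwargs": {"dp": [[0,0,-0.005],[0,0,-0.015],[0,0,-0.03],[0,0,-0.03],[0,0,-0.03],[0,0,-0.03],[0,0,-0.02],[0,0,0],[0,0,0]], "dr": [[0,0,0],[0,0,0],[0,0,0],[0,0,0],[0,0,0],[0,0,0],[0,0,0],[0,0,0],[0,0,0]], "fingers": [0.03,0.03,0.03,0.03,0.03,0.03,0.03,0.03,0.03], "grip_force": 40}}

```text
clock: 6.78
tcp_pos: [553.6, 193.5, 244.7]
orientation: [[0.162, 0.987, -0.001], [0.987, -0.162, -0.0], [-0.0, -0.001, -1.0]]
force: [-0.1, 0.7, -3.5]
opening: 35.9
grasp_force: 40.0
```

Emit:
{"fn": "move_arm", "kwargs": {"dp": [[-0.015,0.0026,0],[-0.03,0.005,0],[-0.044,0.0075,0],[-0.048,0.0082,0],[-0.048,0.0082,0],[-0.048,0.0082,0],[-0.048,0.0082,0],[-0.044,0.0075,0],[-0.03,0.005,0],[-0.015,0.0027,0]], "dr": [[0,0,0],[0,0,0],[0,0,0],[0,0,0],[0,0,0],[0,0,0],[0,0,0],[0,0,0],[0,0,0],[0,0,0]], "fingers": [0.03,0.03,0.03,0.03,0.03,0.03,0.03,0.03,0.03,0.03]}}

```text
clock: 8.02
tcp_pos: [555.7, -183.7, 244.4]
orientation: [[0.163, 0.987, -0.001], [0.987, -0.163, 0.0], [0.0, -0.001, -1.0]]
force: [0.4, -0.5, -4.8]
opening: 35.9
grasp_force: 40.0
```

Emit:
{"fn": "move_arm", "kwargs": {"dp": [[0,0,0],[0,0,0],[0,0,0],[0,0,0],[0,0,0],[0,0,0]], "dr": [[0,0,-4.2],[0,0,-7],[0,0,-6],[0,0,-4],[0,0,0],[0,0,0]], "fingers": [0.03,0.03,0.03,0.03,0.03,0.03]}}

```text
clock: 8.78
tcp_pos: [556.3, -181.6, 245.0]
orientation: [[-0.205, 0.979, -0.0], [0.979, 0.205, 0.0], [0.0, -0.0, -1.0]]
force: [-0.3, -0.3, -4.8]
opening: 35.6
grasp_force: 40.0
```

Run:
```python
from h import *
s=robot.sense();print(s['tcp_pos'],s['orientation'][:2,:2] if hasattr(s['orientation'],'shape') else s['orientation'],s['opening'],s['force'],s['ft_torque'])
T=robot.grab_frame("top");S=robot.grab_frame("side")
np.save("T1.npy",T,allow_pickle=True);np.save("S1.npy",S,allow_pickle=True)
rs=lambda im:cv2.resize(im,(390,390),interpolation=cv2.INTER_CUBIC)
cv2.imwrite("pics/c2.png",np.hstack([rs(T["pixels"][150:230,260:340]),rs(S["pixels"][180:270,210:300])]))
```

```text
[ 556.30270983 -181.55864823  245.00479842] [[-0.20459283  0.97884707]
 [ 0.97884711  0.20459296]] 35.61691234868841 [-0.3429296  -0.30733938 -4.84915261] [-0.06034423  0.03376331  0.03114688]
```

View pics/c2.png

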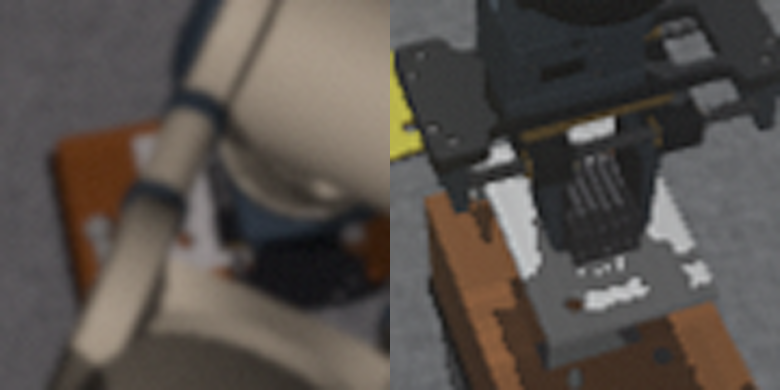

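The side crop shows the panel held level above the speaker. The lower-left hole is at crop (573,303), in line above its pin, and the corner without a hole is over the socket. I'll lower the panel to just above the pin tips and check again.

Emit:
{"fn": "move_arm", "kwargs": {"dp": [[0,0,0.01],[0,0,0.015],[0,0,0.012],[0,0,0.01],[0,0,0.006],[0,0,0.002],[0,0,0],[0,0,0]], "dr": [[0,0,0],[0,0,0],[0,0,0],[0,0,0],[0,0,0],[0,0,0],[0,0,0],[0,0,0]], "fingers": [0.03,0.03,0.03,0.03,0.03,0.03,0.03,0.03]}}

```text
clock: 9.88
tcp_pos: [556.6, -181.8, 190.6]
orientation: [[-0.206, 0.979, 0.001], [0.979, 0.206, -0.0], [-0.0, 0.001, -1.0]]
force: [1.2, -0.2, -3.4]
opening: 35.9
grasp_force: 40.0
```

Run:
```python
from h import *
s=robot.sense();print(s['tcp_pos'],s['force'])
S=robot.grab_frame("side")
np.save("S2.npy",S,allow_pickle=True)
x0,y0=210,195
cv2.imwrite("pics/c3.png",cv2.resize(S["pixels"][y0:y0+85,x0:x0+85],(595,595),interpolation=cv2.INTER_CUBIC))
# expected pixel of hole rim centre (z=top of panel) if aligned with estimated speaker
M=np.linalg.inv(S["cam_to_world"]);fl=192/np.tan(np.radians(S["vertical_fov"])/2)
a=np.radians(101.8);c=np.array([556.5,-181.4])
zp=s['tcp_pos'][2]-85.4
for x,y,z in[(-45,25,zp+5),(45,25,zp+5),(45,-25,zp+5),(-65,45,zp+5),(-65,-45,zp+5),(-65,45,zp),(-65,-45,zp),(65,45,zp+5),(65,-45,zp+5),(-45,25,102)]:
    p=M@[c[0]+x*np.cos(a)-y*np.sin(a),c[1]+x*np.sin(a)+y*np.cos(a),z,1]
    u,v=S["cx"]+fl*p[0]/-p[2],S["cy"]-fl*p[1]/-p[2]
    print((x,y,round(z,1)),"crop xy",round((u-x0+.5)*7-.5),round((v-y0+.5)*7-.5))
```

```text
[ 556.64595286 -181.78433035  190.58977577] [ 1.24553899 -0.22175608 -3.409148  ]
(-45, 25, np.float64(110.2)) crop xy 299 471
(45, 25, np.float64(110.2)) crop xy 212 265
(45, -25, np.float64(110.2)) crop xy 348 227
(-65, 45, np.float64(110.2)) crop xy 261 539
(-65, -45, np.float64(110.2)) crop xy 521 459
(-65, 45, np.float64(105.2)) crop xy 261 547
(-65, -45, np.float64(105.2)) crop xy 520 468
(65, 45, np.float64(110.2)) crop xy 140 237
(65, -45, np.float64(110.2)) crop xy 381 171
(-45, 25, 102) crop xy 299 485
```

View pics/c3.png

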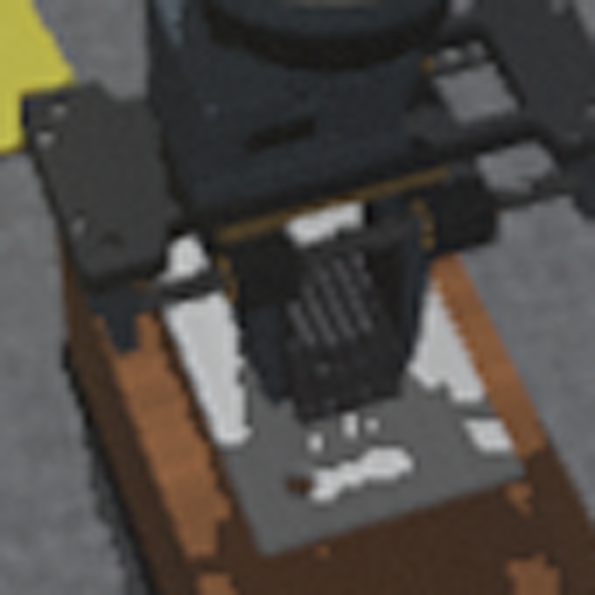

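Run:
```python
from h import *
def proj(S,p):
    M=np.linalg.inv(S["cam_to_world"]);fl=192/np.tan(np.radians(S["vertical_fov"])/2)
    p=M@[*p,1];return S["cx"]+fl*p[0]/-p[2],S["cy"]-fl*p[1]/-p[2]
def W(c,a,x,y,z):
    a=np.radians(a);return [c[0]+x*np.cos(a)-y*np.sin(a),c[1]+x*np.sin(a)+y*np.cos(a),z]
S0=np.load("S.npy",allow_pickle=True).item();S2=np.load("S2.npy",allow_pickle=True).item()
for n,f,c,a,z,ys in(("bench",S0,(553.8,193.6),80.9,0,(-35,-25,-15,0,15,25,35)),("held",S2,(556.6,-181.8),101.8,105.2,(-20,-10,0,10,20,30,38))):
    for y in ys:
        # sample gray along the panel x direction past the near edge, as function of x (plane z+5)
        xs=np.arange(-80,-52,.5);
        uv=np.array([proj(f,W(c,a,x,y,z+5)) for x in xs],np.float32)
        g=cv2.remap(f["pixels"].astype(np.float32),uv[:,0][None],uv[:,1][None],cv2.INTER_CUBIC)[0]
        print(n,y,"blue:",g[::2,0].astype(int).tolist())
    print("edge top/bottom row",[np.round(proj(f,W(c,a,-65,0,h)),1) for h in(z+5,z)])
```

```text
bench -35 blue: [97, 95, 92, 90, 89, 88, 88, 90, 97, 107, 120, 132, 144, 156, 161, 164, 164, 166, 166, 165, 163, 161, 161, 162, 162, 163, 163, 162]
bench -25 blue: [97, 93, 90, 87, 86, 85, 86, 89, 99, 110, 125, 137, 150, 161, 166, 168, 168, 170, 170, 169, 168, 167, 166, 166, 166, 166, 166, 166]
bench -15 blue: [95, 91, 88, 86, 84, 81, 80, 82, 92, 102, 114, 129, 142, 154, 161, 165, 169, 172, 172, 170, 168, 168, 168, 169, 169, 168, 168, 167]
bench 0 blue: [93, 90, 87, 85, 83, 81, 81, 86, 95, 107, 119, 133, 146, 156, 161, 166, 169, 171, 170, 168, 166, 166, 165, 165, 166, 166, 167, 168]
bench 15 blue: [93, 89, 86, 83, 79, 75, 75, 81, 91, 104, 117, 133, 146, 156, 162, 167, 171, 171, 169, 166, 165, 165, 165, 166, 166, 166, 166, 166]
bench 25 blue: [91, 88, 85, 80, 76, 71, 71, 78, 86, 98, 111, 127, 140, 151, 159, 165, 171, 171, 169, 165, 161, 158, 155, 148, 136, 122, 106, 93]
bench 35 blue: [96, 93, 90, 84, 78, 73, 74, 81, 91, 104, 118, 135, 146, 156, 163, 169, 173, 172, 169, 167, 166, 166, 166, 166, 166, 166, 165, 165]
edge top/bottom row [array([237.3, 183.2]), array([237.4, 184.3])]
held
[... 275 characters left out ...]
36, 35, 33, 33, 33, 37, 44, 51, 60, 72, 79, 85, 89, 90, 90, 90, 89, 87, 83, 81, 90, 102, 120, 146, 167, 184, 191]
held 10 blue: [34, 35, 35, 35, 34, 34, 35, 41, 50, 59, 70, 79, 85, 90, 91, 90, 90, 90, 90, 88, 83, 84, 94, 108, 129, 155, 177, 194]
held 20 blue: [35, 35, 34, 33, 30, 30, 33, 40, 50, 63, 75, 86, 90, 90, 91, 90, 90, 88, 85, 86, 94, 108, 130, 156, 179, 194, 194, 182]
held 30 blue: [34, 34, 35, 37, 37, 35, 37, 42, 51, 64, 75, 83, 89, 92, 92, 92, 91, 90, 90, 90, 91, 91, 91, 90, 90, 87, 81, 75]
held 38 blue: [37, 36, 35, 33, 32, 31, 33, 40, 49, 61, 74, 82, 89, 90, 90, 91, 91, 90, 89, 89, 89, 90, 90, 91, 91, 91, 91, 91]
edge top/bottom row [array([265.7, 265.9]), array([265.7, 267.2])]
```

The panel's end edge agrees with its bench view to about 1 mm. I'll lower it slowly, watching the force.

Emit:
{"fn": "move_arm", "kwargs": {"dp": [[0.0007,0,0.001],[0,0,0.001],[0,0,0.001],[0,0,0.001],[0,0,0.001],[0,0,0.001],[0,0,0]], "dr": [[0,0,0],[0,0,0],[0,0,0],[0,0,0],[0,0,0],[0,0,0],[0,0,0]], "fingers": [0.03,0.03,0.03,0.03,0.03,0.03,0.03]}}

```text
clock: 10.8
tcp_pos: [556.3, -181.0, 184.1]
orientation: [[-0.206, 0.979, -0.0], [0.979, 0.206, 0.0], [0.0, -0.0, -1.0]]
force: [-0.5, 0.3, -4.0]
opening: 35.9
grasp_force: 40.0
```

Emit:
{"fn": "move_arm", "kwargs": {"dp": [[0,0,0.001],[0,0,0.001],[0,0,0.001],[0,0,0.001],[0,0,0]], "dr": [[0,0,0],[0,0,0],[0,0,0],[0,0,0],[0,0,0]], "fingers": [0.03,0.03,0.03,0.03,0.03]}}

```text
clock: 11.42
tcp_pos: [556.3, -181.0, 180.1]
orientation: [[-0.206, 0.979, -0.0], [0.979, 0.206, 0.0], [0.0, -0.0, -1.0]]
force: [0.2, -0.4, -3.3]
opening: 36.0
grasp_force: 40.0
```

Emit:
{"fn": "move_arm", "kwargs": {"dp": [[0,0,0.001],[0,0,0.001],[0,0,0.001],[0,0,0.001],[0,0,0]], "dr": [[0,0,0],[0,0,0],[0,0,0],[0,0,0],[0,0,0]], "fingers": [0.03,0.03,0.03,0.03,0.03]}}

```text
clock: 12.05
tcp_pos: [556.3, -181.0, 176.1]
orientation: [[-0.206, 0.979, -0.0], [0.979, 0.206, 0.0], [0.0, -0.0, -1.0]]
force: [-1.2, -0.3, -3.2]
opening: 35.8
grasp_force: 40.0
```

Emit:
{"fn": "move_arm", "kwargs": {"dp": [[0,0,0.0005],[0,0,0.0004],[0,0,0.0003],[0,0,0],[0,0,0]], "dr": [[0,0,0],[0,0,0],[0,0,0],[0,0,0],[0,0,0]], "fingers": [0.03,0.03,0.03,0.03,0.03]}}

```text
clock: 12.68
tcp_pos: [556.4, -181.0, 175.4]
orientation: [[-0.206, 0.979, 0.0], [0.979, 0.206, -0.0], [-0.0, 0.0, -1.0]]
force: [-2.4, 0.2, 5.6]
opening: 35.8
grasp_force: 40.0
```

Emit:
{"fn": "move_arm", "kwargs": {"dp": [[0,0,0],[0,0,0],[0,0,0],[0,0,-0.01],[0,0,-0.02],[0,0,-0.03],[0,0,-0.03],[0,0,-0.03],[0,0,-0.03],[0,0,0]], "dr": [[0,0,0],[0,0,0],[0,0,0],[0,0,0],[0,0,0],[0,0,0],[0,0,0],[0,0,0],[0,0,0],[0,0,0]], "fingers": [0.045,0.06,0.065,0.065,0.065,0.065,0.065,0.065,0.065,0.065]}}

```text
clock: 13.92
tcp_pos: [557.1, -181.3, 328.0]
orientation: [[-0.206, 0.979, 0.004], [0.979, 0.206, -0.002], [-0.003, 0.004, -1.0]]
force: [0.3, -0.8, -0.2]
opening: 65.0
grasp_force: 0.0
```

Run:
```python
from h import *
s=robot.sense();print(s['tcp_pos'],s['force'])
S=robot.grab_frame("side");np.save("S3.npy",S,allow_pickle=True)
x0,y0=210,195
cv2.imwrite("pics/c4.png",cv2.resize(S["pixels"][y0:y0+85,x0:x0+85],(595,595),interpolation=cv2.INTER_CUBIC))
```

```text
[ 557.07366193 -181.34327264  327.95932056] [ 0.34698087 -0.83862789 -0.20287056]
```

View pics/c4.png

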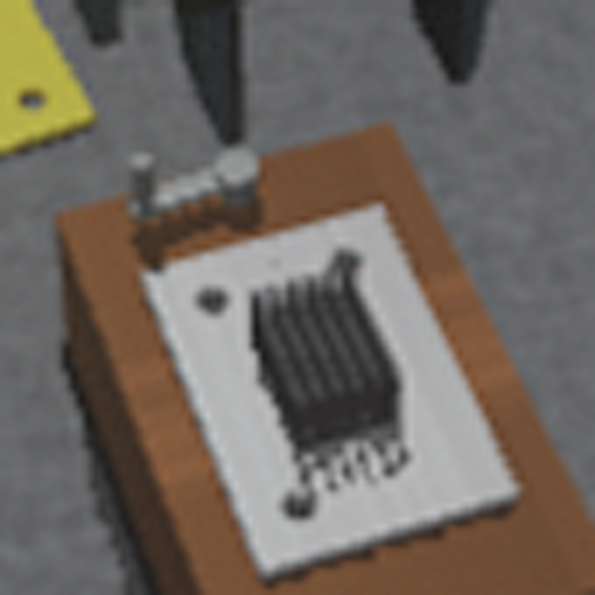

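The panel lies flush with the pins showing in all three holes at crop (212,298), (347,262) and (299,503). The latch is open, with its pivot at (238,168) and the tab top at (142,160). Now I'll work out the latch angle and the approach.

Run:
```python
from h import *
S=np.load("S3.npy",allow_pickle=True).item();T=np.load("T.npy",allow_pickle=True).item()
f=lambda x,y:((y+.5)/7-.5+195,(x+.5)/7-.5+210)
a=np.radians(101.9);R=np.array([[np.cos(a),-np.sin(a)],[np.sin(a),np.cos(a)]]);c=np.array([556.4,-181.1])
for n,p in(("tab S",at_z(S,f(142,160),125.5)),("pivot S",at_z(S,f(238,166),102.5)),("tab base S",at_z(S,f(147,205),102.5)),("tab T",at_z(T,((215+.5)*60/290-.5+163,(474-390+.5)*80/390-.5+266),123)),("pivot T",at_z(T,((160+.5)*60/290-.5+163,(460-390+.5)*80/390-.5+266),102.5))):
    q=R.T@(p[:2]-c);v=q-[92,0];print(n,p.round(1),"spk",q.round(1),"theta",np.arctan2(-v[0],v[1]).round(3))
s=robot.sense();p=np.array(s['tcp_pos']);O=np.array(s['orientation']);print(np.array(s['qpos']).round(1))
for th in(0,-.1,.1):
    r=np.array([-np.sin(th),np.cos(th)]);t=np.array([-np.cos(th),-np.sin(th)])
    w=c+R@(np.array([92,0])+36*r-30*t); print(th,w.round(1),"tool dp",(O.T@(np.array([*w,186])-p)).round(1))
```

```text
tab S [ 502.7 -105.2  125.5] spk [85.4 36.9] theta 0.178
pivot S [537.6 -93.2 102.5] spk [89.9  0.3] theta 1.442
tab base S [ 503.4 -106.8  102.5] spk [83.7 36.5] theta 0.225
tab T [ 500.8 -101.1  123. ] spk [89.7 38. ] theta 0.06
pivot T [539.2 -93.3 102.5] spk [89.5 -1.3] theta 2.038
[-23.9  23.2  80.3  -0.   76.4 -35.8]
0 [496.  -69.1] tool dp [122.2 -36.4 140.1]
-0.1 [498.4 -65.1] tool dp [125.7 -33.3 140.1]
0.1 [494.  -73.4] tool dp [118.5 -39.2 140.1]
```

Emit:
{"fn": "move_arm", "kwargs": {"dp": [[0.02,-0.006,0],[0.03,-0.009,0],[0.03,-0.009,0],[0.03,-0.009,0],[0.012,-0.003,0],[0,0,0],[0,0,0]], "dr": [[0,0,0],[0,0,0],[0,0,0],[0,0,0],[0,0,0],[0,0,0],[0,0,0]], "fingers": [0,0,0,0,0,0,0]}}

```text
clock: 14.85
tcp_pos: [496.3, -69.6, 324.9]
orientation: [[-0.206, 0.979, 0.0], [0.979, 0.206, -0.0], [-0.0, 0.0, -1.0]]
force: [0.3, -0.8, 1.1]
opening: 0.9
grasp_force: 0.0
```

Emit:
{"fn": "move_arm", "kwargs": {"dp": [[0,0,0.02],[0,0,0.03],[0,0,0.03],[0,0,0.03],[0,0,0.02],[0,0,0.01],[0,0,0],[0,0,0]], "dr": [[0,0,0],[0,0,0],[0,0,0],[0,0,0],[0,0,0],[0,0,0],[0,0,0],[0,0,0]], "fingers": [0,0,0,0,0,0,0,0]}}

```text
clock: 15.85
tcp_pos: [496.4, -69.3, 185.7]
orientation: [[-0.206, 0.979, 0.001], [0.979, 0.206, -0.0], [-0.0, 0.001, -1.0]]
force: [-0.5, -0.1, -0.6]
opening: 0.8
grasp_force: 0.0
```

Emit:
{"fn": "move_arm", "kwargs": {"dp": [[-0.005,0,0],[-0.005,0,0],[-0.0056,-0.0026,0],[-0.0056,-0.0026,0],[-0.0056,-0.0026,0],[0,0,0]], "dr": [[0,0,0],[0,0,0],[0,0,-8.6],[0,0,-8.6],[0,0,-8.6],[0,0,0]], "fingers": [0,0,0,0,0,0]}}

```text
clock: 16.6
tcp_pos: [496.7, -97.7, 185.2]
orientation: [[-0.61, 0.792, 0.0], [0.792, 0.61, -0.0], [-0.0, 0.0, -1.0]]
force: [-1.2, -0.3, -1.0]
opening: 0.5
grasp_force: 0.0
```

```bash
cat > lt.py <<'E'
from h import *
s=robot.sense();p=np.array(s['tcp_pos']);O=np.array(s['orientation'])
a=np.radians(101.9);R=np.array([[np.cos(a),-np.sin(a)],[np.sin(a),np.cos(a)]]);c=np.array([556.4,-181.1])
th=np.arctan2(O[1,0],O[0,0])-a; q=R.T@(p[:2]-c)-[92,0]
print("tool th",th.round(3),"radial",(q@[-np.sin(th),np.cos(th)]).round(1),"tang",(q@[-np.cos(th),-np.sin(th)]).round(1),p.round(1),np.round(s['force'],1),np.round(s['qpos'],1))
E
python3 lt.py
```

```text
tool th 0.449 radial 36.3 tang -19.6 [496.7 -97.7 185.2] [-1.2 -0.3 -1. ] [-17.9  27.  100.8  -0.   52.2 -55.5]
```

Emit:
{"fn": "move_arm", "kwargs": {"dp": [[-0.0056,-0.0026,0],[-0.0056,-0.0026,0],[-0.0056,-0.0026,0],[-0.0056,-0.0026,0],[-0.0056,-0.0026,0],[-0.0056,-0.0026,0],[0,0,0]], "dr": [[0,0,-8.6],[0,0,-8.6],[0,0,-8.6],[0,0,-8.6],[0,0,-8.6],[0,0,-8.6],[0,0,0]], "fingers": [0,0,0,0,0,0,0]}}

```text
clock: 17.48
tcp_pos: [517.1, -127.0, 185.1]
orientation: [[-1.0, 0.017, 0.0], [0.017, 1.0, -0.0], [-0.0, -0.0, -1.0]]
force: [-0.3, 0.1, 0.0]
opening: 0.5
grasp_force: 0.3
```

```bash
python3 lt.py
python3 - <<'E'
from h import *
S=robot.grab_frame("side")
cv2.imwrite("pics/c5.png",cv2.resize(S["pixels"][175:275,200:300],(590,590),interpolation=cv2.INTER_CUBIC))
E
```

```text
tool th 1.347 radial 36.3 tang -19.7 [ 517.1 -127.   185.1] [-0.3  0.1  0. ] [ -20.2   28.7   97.2   -0.    54.1 -109.3]
```

View pics/c5.png

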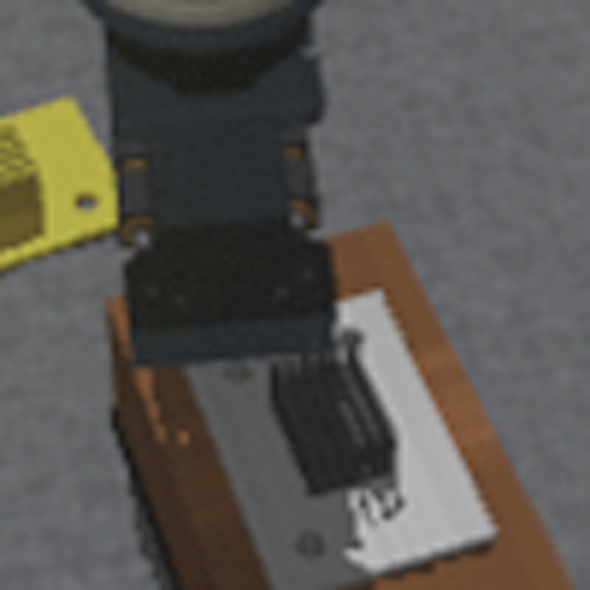

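The panel is still flush, and the latch is hidden behind the hand. I'll continue to the stop.

Emit:
{"fn": "move_arm", "kwargs": {"dp": [[-0.0056,-0.0026,0],[-0.0016,-0.0005,0],[-0.001,0,0],[0,0,0]], "dr": [[0,0,-8.6],[0,0,-2],[0,0,0],[0,0,0]], "fingers": [0,0,0,0]}}

```text
clock: 18.02
tcp_pos: [525.0, -129.5, 185.1]
orientation: [[-0.986, -0.169, 0.0], [-0.169, 0.986, -0.0], [-0.0, -0.0, -1.0]]
force: [-0.1, -2.2, 1.1]
opening: 0.4
grasp_force: 0.7
```

```bash
python3 lt.py
```

```text
tool th -4.75 radial 35.8 tang -18.7 [ 525.  -129.5  185.1] [-0.1 -2.2  1.1] [ -20.2   29.2   96.    -0.    54.8 -119.9]
```

Emit:
{"fn": "move_arm", "kwargs": {"dp": [[-0.0007,0,0],[-0.0007,0,0],[0,0,0]], "dr": [[0,0,0],[0,0,0],[0,0,0]], "fingers": [0,0,0]}}

```text
clock: 18.4
tcp_pos: [525.9, -129.3, 184.9]
orientation: [[-0.985, -0.171, -0.001], [-0.171, 0.985, -0.0], [0.001, 0.0, -1.0]]
force: [-4.1, -4.3, 1.1]
opening: 0.5
grasp_force: 2.8
```

Emit:
{"fn": "move_arm", "kwargs": {"dp": [[-0.0006,0,0],[0,0,0],[0,0,0]], "dr": [[0,0,0],[0,0,0],[0,0,0]], "fingers": [0,0,0]}}

```text
clock: 18.77
tcp_pos: [526.2, -129.3, 184.9]
orientation: [[-0.985, -0.171, -0.002], [-0.171, 0.985, 0.0], [0.002, 0.0, -1.0]]
force: [-7.0, -4.7, 2.8]
opening: 0.3
grasp_force: 3.9
```

The force is rising against the stop. I'll back off, rise and check.

Emit:
{"fn": "move_arm", "kwargs": {"dp": [[0.004,0,0],[0.008,0,0],[0.01,0,-0.01],[0,0,-0.03],[0,0,-0.04],[0,0,-0.05],[0,0,-0.05],[0,0,0],[0,0,0],[0,0,0]], "dr": [[0,0,0],[0,0,0],[0,0,0],[0,0,0],[0,0,0],[0,0,0],[0,0,0],[0,0,0],[0,0,0],[0,0,0]], "fingers": [0,0,0,0,0,0,0,0,0,0]}}

```text
clock: 20.02
tcp_pos: [504.7, -132.8, 364.0]
orientation: [[-0.985, -0.172, -0.002], [-0.172, 0.985, 0.001], [0.002, 0.001, -1.0]]
force: [-0.1, -0.3, -0.9]
opening: 0.3
grasp_force: 0.0
```

Run:
```python
from h import *
print(robot.sense()['force'])
S=robot.grab_frame("side")
cv2.imwrite("pics/c6.png",cv2.resize(S["pixels"][195:280,210:295],(595,595),interpolation=cv2.INTER_CUBIC))
```

```text
[-0.13891107 -0.30332428 -0.89820837]
```

View pics/c6.png

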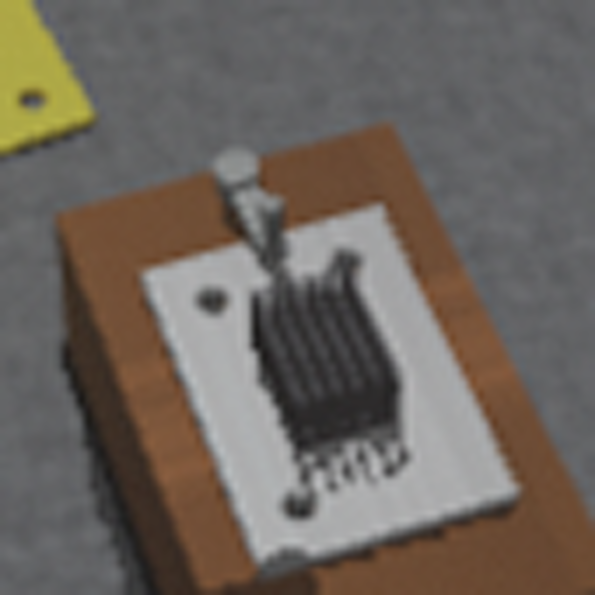

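The latch bar lies along -x over the panel's end, from its pivot at (237,165) to the bar end near (278,265). The panel hasn't moved and is flush.

```bash
python3 -c "
from rig import robot
print(robot.hand_in())"
```

```text
the job is handed in; nothing more can be done
None
```

The panel is seated flush over all three pins and the latch is pushed round to its stop over the panel's end; I handed the job in at about 20 s, but the hand-in call gave no pass/fail verdict.

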